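# Clamp the tin in the quick-release vise

## Robot

A 7-joint arm with a two-finger parallel gripper is mounted at the origin on the work surface. World frame = base frame: x ahead of the robot, y to its left, z up, the work surface at z = 0. Lengths are in m, angles in rad, forces in N, time in s.
With the tool pointing down it reaches from about 0.425 to 0.925 m from the base axis. Payload 6.8 kg.
Tool frame: the origin (TCP) lies on the front face of the gripper's body, between the roots of the fingers; the fingertips stand 73 mm ahead of it and the grasp point (between the pads) lies 54 mm ahead of it; z points along the fingers, y is the line along which they close (so a half turn about z gives the same grasp; the last joint's range is limited). The gripper opens to 85 mm and grips with 20 to 120 N. Pads are 22 mm wide; open, the fingers measure 114 mm over their backs; the gripper's body (76 mm by 85 mm) begins 54 mm behind the grasp point. The pads swing forward as they close: fully open they stand 13 mm farther back than shut.
Start: joints at [1.24, 0.477, 0.022, 1.555, -0.011, 1.109, -0.083], TCP at [0.149, -0.658, 0.304] pointing down, gripper open.
Joint ranges: [-2.96, 2.96], [-0.34, 2.1], [-1.41, 1.46], [0.24, 2.44], [-1.37, 4.51], [0.17, 1.92], [-2.96, 2.96]. Speed limits (rad/s): [2.39, 2.39, 3.14, 3.14, 3.14, 3.14, 3.14].

## Interface

Orientations are given as a unit quaternion [w, x, y, z].
In Python, from station import bot, optics gives the robot as it stands.
- The arm moves only by the tool drive_tool, never from a script. Its argument "deltas" is a list of rows, each an object with "gripper": the closure in counts, from 0 (fully open) to 255 (shut); "offset": the shift along the tool's x, y, z in units of 1000 mm (1.0 is 1000 mm), a list of three; "angular": the turn, a rotation vector about the tool's x, y, z in units of 45 degrees (1.0 is 45 degrees), a list of three. In form: [{"gripper": gripper, "offset": [dx, dy, dz], "angular": [rx, ry, rz]}, ...]. A call has 1 to 5 rows; each row is the pose to reach, as a shift and turn from the pose commanded when the call began, along the tool's axes at that moment; what a row does not reach only later rows make up. A row lasts 1/10 s, in which the tool goes at most 50 mm and 8.59 degrees, less where a joint would pass 70% of its speed; a pose out of reach is approached as far as the arm can. A call with a number of a shift or a turn outside -1 to 1 is refused whole. A call with a gripper value outside its range is refused whole. The fingers move at their own pace and stop on an object; "grip_force" is the grip in N (left out, the last holds). Time passes only in rows, so rows that repeat a pose let the fingers close. It gives the time, the measured TCP pose, the force, the opening and the grip force at its end, in the units of the state.
- bot.get_obs(): the state, without advancing time (a new reading comes with each control period).
- optics.read_camera(name): name is "scene" or "top" or "wrist"; returns the picture (400x640x3 uint8, blue, green, red); there is no depth.
- optics.camera_model(name): a dict with "fx", "fy", "cx", "cy" (pixels), "cam_to_world" (4x4, takes a point from camera to world coordinates). Camera axes: x right, y up, looking along -z (the intrinsics and any distortion apply to the point x, -y, -z); pixel columns grow to the right and rows downward; lengths in m; the calibration is good to about 2 mm. A picture is of the moment at which its call begins: read the wrist's pose just before it. camera_model takes no time and is no camera call; for the wrist camera it gives the pose at the moment of the call.
- bot.hand_in(): hands the job in; it is judged then, once.
The state is a dict: "t": time; "q": joint angles; "joint_vel": joint speeds; "joint_torque": joint torques, N m; "eef_pos": TCP position; "tool_rot": TCP orientation; "contact_force": force on the tool from outside, world axes, zero at the start; "torque": the same for the moment, N m; "gripper_width": opening from 0.0 (shut) to 1.0 (fully open); "grasp_force": force on a finger pad.
Only numpy, scipy, OpenCV 4.12 (cv2) and the standard library are available. Lean on these libraries where they do the work, as an engineer would, in place of code of your own. Each camera call takes 0.05 s, during which the arm holds its last target. There are 200 camera calls.

## Task

The closed tin standing in the vise on the walnut flap has to be held firmly so that its lid can be prised off later. Squeeze the two orange release tabs together, slide the vise's jaw up until its pad meets the tin, and let go of the tabs; then screw it tight by turning the red wing knob clockwise (seen from above) almost a quarter turn, as far as it will go, and let go. Leave the tin upright and the frosted glass jar where it stands.

Things in the scene. Friction and masses are not known exactly. Their poses are not given: they have to be found in the camera images.
- jaw: Green sliding jaw, 80 mm wide, on a bed 12 mm high. Origin at flap level, mid-width; z up, +y its slide direction to the tin, x across. Black sprung pad on its +y end, 64 mm wide, flat, face at y = 85 mm + 7 mm per rad of knob; touching it takes 4 N, then 0.7 N/mm over 14 mm, so pushing 3 mm too far is harmless; the screw bridges a gap of 8 mm at most. Deck 45, pad end 60 mm above flap.
- tabs (a point): Midpoint between the two upright orange release tabs on the jaw, 75 mm behind its origin (jaw's axes), 78 mm above the flap. Tabs: 30 mm long along y, tops 95 mm above the flap, outer faces 22 mm to either side along x. Pinched along x (10 to 14 N) each goes in 7 mm at most (44 mm overall to 30). Both in 2 mm or more: jaw slides along y with about 2 N. Let go: they spring out and lock it.
- knob (a joint): Turn (rad) of the red wing knob on the jaw; its upright axis is at x = 0, y = +10 mm of jaw. Grip: an upright bar 12 mm thick, 46 mm long, from 60 to 96 mm above the flap. At 0 the bar's length lies along the jaw's y; the value grows clockwise seen from above, to a stop at 1.5. Starts at 0 to 0.25. Takes 0.15 to 0.3 N m and stays where it is left.
- tin: The closed yellow tin with a steel lid rim: round, 70 mm across, 62 mm high, loose, about 280 g. Origin: centre of its underside, which stands on the vise's bed, 12 mm above the flap. It already stands against the fixed jaw (within 2 mm), so the sliding jaw must come to it.
- jar: Bystander: frosted glass jar with a wooden lid, 68 mm across, 94 mm high, loose on the flap beside the vise. Origin: centre of its underside. Leave it alone. (A blue bowl, a steel dish and a white scoop stand about as well.)

How it is judged:
On the way, in this order (a step that is already met when the one before it is completed fails the run):
1. the jaw has been slid up to the tin (pad within 8 mm of it or touching) and let go (y of tin in the frame of jaw below 0.128 m and contact force between the fingers and jaw below 0.3 N), for 0.2 s.
2. the knob is turned clockwise to at least 1.05 rad and the pad presses on the tin (value of joint knob above 1.05 rad and contact force between tin and jaw above 3 N), for 0.2 s.
At the end, for the whole second after the job is handed in: The jaw stands at the tin: the knob reads more than 1.05 rad, the pad presses on the tin with more than 3 N, the tin is upright within 7 degrees and at rest, the glass jar is at rest within 20 mm of where it started, and the robot has let go (all of step 2 and angle between tin's own z axis and vertical below 0.12 rad and linear speed of each of tin, jar below 0.02 m/s and distance of jar from where it was at the start of the episode below 0.02 m); the robot touches nothing.
It fails at once if the glass jar is shifted by more than 20 mm or tipped (distance of jar from where it was at the start of the episode above 0.02 m or angle between jar's own z axis and vertical above 0.2 rad).
It fails at once if the tin is tipped over or lifted out (angle between tin's own z axis and vertical above 0.35 rad or height (world z) of tin above 0.04 m).
It also fails if it takes over 43 s, if anything falls off the work surface, if the arm or the gripper's body presses on something with over 40 N, if the wrist force passes 120 N, or if a joint passes its speed limit or range.

## Working session

There is one attempt and no reset: what is moved stays moved. The work goes in short steps, Python scripts to look and compute and a tool call to move; the robot and the scene stay as the last step left them, time stands still between calls to the robot, and variables do not carry over. Pictures are saved under pics/ and viewed, at most 10 in all, crops included, and the job is handed in when it is done.

Besides the shell and the picture viewer there is one more tool, called after "Request:" by a JSON object that holds its "op" and its "data". drive_tool: Moves the arm, as the interface text tells. Its arguments: {"type":"object","properties":{"deltas":{"type":"array"},"grip_force":{"type":"number"}},"required":["deltas"]}

```bash
mkdir -p pics; ls; python3 - <<'E'
from station import bot, optics
import cv2
for n in ("top","scene"):
    cv2.imwrite(f"pics/{n}0.png",optics.read_camera(n)); m=optics.camera_model(n); print(n,m)
print(bot.get_obs())
E
```

```text
pics
top {'fx': 406.50055868024606, 'fy': 406.50055868024606, 'cx': 322.0913666429976, 'cy': 205.46609928969534, 'cam_to_world': array([[ 0.0113286 ,  0.99021974, -0.13905587,  0.53174289],
       [-0.99973406,  0.00842271, -0.02146802, -0.00637666],
       [-0.02008683,  0.13926209,  0.99005181,  0.78318396],
       [ 0.        ,  0.        ,  0.        ,  1.        ]])}
scene {'fx': 439.6978736690469, 'fy': 439.6978736690469, 'cx': 321.44344856719397, 'cy': 196.16467387638687, 'cam_to_world': array([[-0.53717287, -0.70335432,  0.4655513 ,  1.00531543],
       [ 0.843467  , -0.44600159,  0.29940943,  0.24841386],
       [-0.0029543 ,  0.55351178,  0.83283611,  0.76272117],
       [ 0.        ,  0.        ,  0.        ,  1.        ]])}
{'t': 0.1, 'q': array([ 1.23986188,  0.47773041,  0.0223578 ,  1.55634514, -0.01148001,
        1.10930157, -0.08311075]), 'joint_vel': array([-0.00117447, -0.0013618 ,  0.00059434, -0.00380622, -0.00031231,
        0.00018096,  0.00077703]), 'joint_torque': array([ 4.75604684e-03, -5.97755706e+01,  1.61398150e+00, -2.81950361e+01,
        1.28613354e-02,  5.09495119e-03, -9.36057205e-06]), 'eef_pos': array([ 0.14906529, -0.65791245,  0.30301758]), 'tool_rot': array([-8.11621610e-04,  9.93798911e-01,  1.11189199e-01, -1.64045331e-04]), 'contact_force': array([-0.81280379, -0.11747273, -0.27480557]), 'torque': array([0.05263563, 0.02946146, 0.03922404]), 'grasp_force': 0.0, 'gripper_width': 0.998090549894878}
```

View pics/top0.png

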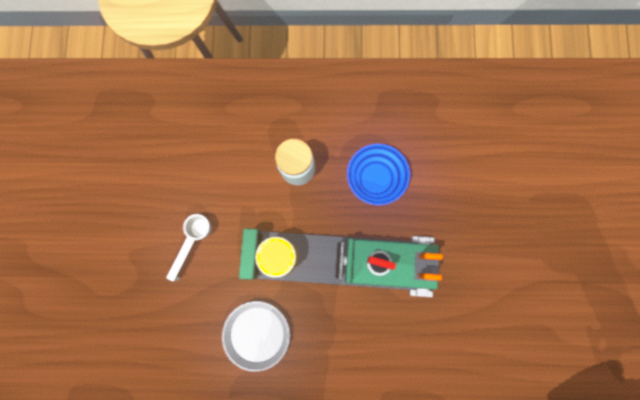

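View pics/scene0.png

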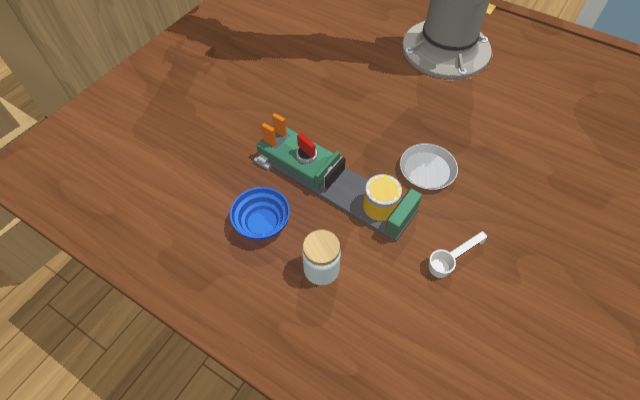

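The top view shows the vise lying along world y, with tin (277,257), knob bar (380,263), tabs (432,257) and (432,277), and jar at (295,162). The scene view agrees. Next I measure by colour, casting rays to the known top heights.

```bash
cat > h.py <<'E'
import cv2, numpy as np
from station import bot, optics
def ray(m,u,v,z):
    M=m["cam_to_world"]; d=M[:3,:3]@np.array([(u-m["cx"])/m["fx"],-(v-m["cy"])/m["fy"],-1]); o=M[:3,3]
    return o+d*(z-o[2])/d[2]
COL=dict(orange=((7,180,120),(17,255,255)),red=((0,180,90),(4,255,255)),yellow=((22,130,120),(34,255,255)),green=((65,70,40),(85,255,200)))
def blobs(img,c,amin=20):
    k=cv2.inRange(cv2.cvtColor(img,cv2.COLOR_BGR2HSV),*COL[c])
    return [x for x in cv2.findContours(k,cv2.RETR_EXTERNAL,cv2.CHAIN_APPROX_NONE)[0] if cv2.contourArea(x)>amin]
def run(name,zs=dict(orange=.095,red=.096,yellow=.074,green=.045)):
    m=optics.camera_model(name); img=optics.read_camera(name)
    for c,z in zs.items():
        for b in blobs(img,c):
            r=cv2.minAreaRect(b); box=cv2.boxPoints(r)
            print(name,c,"px",np.round(r[0]),np.round(r[1]),"area",cv2.contourArea(b),"xyz",ray(m,*r[0],z).round(4),"corners",[tuple(ray(m,*p,z)[:2].round(3).tolist()) for p in box])
    return img
E
python3 - <<'E'
from h import *
run("top"); run("scene")
E
```

```text
top orange px [431. 276.] [22.  6.] area 44.5 xyz [ 0.511  -0.1736  0.095 ] corners [(0.507, -0.155), (0.517, -0.156), (0.515, -0.192), (0.505, -0.191)]
top orange px [432. 255.] [23.  7.] area 100.0 xyz [ 0.5456 -0.1756  0.095 ] corners [(0.542, -0.156), (0.553, -0.157), (0.549, -0.195), (0.538, -0.194)]
top red px [381. 263.] [26.  7.] area 142.0 xyz [ 0.5329 -0.0915  0.096 ] corners [(0.533, -0.069), (0.545, -0.072), (0.533, -0.114), (0.521, -0.111)]
top yellow px [275. 256.] [35. 37.] area 962.5 xyz [0.5417 0.0893 0.074 ] corners [(0.54, 0.133), (0.586, 0.089), (0.543, 0.045), (0.499, 0.089)]
top green px [392. 264.] [91. 44.] area 3162.0 xyz [ 0.5311 -0.1164  0.045 ] corners [(0.496, -0.032), (0.575, -0.037), (0.566, -0.201), (0.488, -0.194)]
top green px [248. 254.] [13. 49.] area 577.0 xyz [0.5461 0.1429 0.045 ] corners [(0.503, 0.157), (0.591, 0.153), (0.589, 0.128), (0.502, 0.133)]
scene orange px [274. 129.] [23. 30.] area 388.5 xyz [ 0.5453 -0.1618  0.095 ] corners [(0.571, -0.19), (0.5, -0.189), (0.52, -0.133), (0.588, -0.136)]
scene red px [306. 144.] [25. 11.] area 208.0 xyz [ 0.5461 -0.0837  0.096 ] corners [(0.549, -0.113), (0.523, -0.111), (0.543, -0.055), (0.568, -0.057)]
scene yellow px [380. 210.] [34. 19.] area 310.5 xyz [0.5879 0.1085 0.074 ] corners [(0.62, 0.089), (0.583, 0.072), (0.555, 0.128), (0.593, 0.144)]
scene green px [405. 208.] [14. 41.] area 500.5 xyz [0.5406 0.1397 0.045 ] corners [(0.583, 0.124), (0.491, 0.13), (0.497, 0.156), (0.588, 0.149)]
scene green px [297. 152.] [76. 42.] area 1608.0 xyz [ 0.5367 -0.1126  0.045 ] corners [(0.583, -0.192), (0.474, -0.215), (0.491, -0.033), (0.592, -0.022)]
```

Jaw axis is about 3° off world y. The tab midpoint is near (0.528,-0.175), the knob axis near (0.533,-0.0915) with a reading of about 0.22, and the tin near (0.5417,0.089). The tab-to-knob distance is 84 mm against 85 expected. I'll move above the tabs.

Request:
{"op": "drive_tool", "data": {"deltas": [{"gripper":0,"offset":[0.476,-0.387,0.05],"angular":[0,0,-0.95]},{"gripper":0,"offset":[0.476,-0.387,0.05],"angular":[0,0,-0.95]},{"gripper":0,"offset":[0.476,-0.387,0.05],"angular":[0,0,-0.95]},{"gripper":0,"offset":[0.476,-0.387,0.05],"angular":[0,0,-0.95]},{"gripper":0,"offset":[0.476,-0.387,0.05],"angular":[0,0,-0.95]}], "grip_force": 20}}

```text
t: 0.7
eef_pos: [0.3038, -0.4605, 0.2835]
tool_rot: [0.0, 0.884, 0.468, -0.0]
contact_force: [0.8, -0.3, -0.5]
gripper_width: 0.999
grasp_force: 0.0
```

```bash
cat >> h.py <<'E'
from scipy.spatial.transform import Rotation as R
def goal(x,y,z,head,s=None):
    """delta to TCP (x,y,z), tool down, tool y at heading head (deg, ccw from world x)"""
    s=s or bot.get_obs(); q=s["tool_rot"]; A=R.from_quat([q[1],q[2],q[3],q[0]])
    h=np.radians(head); ty=np.array([np.cos(h),np.sin(h),0]); tz=np.array([0,0,-1.]); B=R.from_matrix(np.c_[np.cross(ty,tz),ty,tz])
    print("t",round(s["t"],2),"pos",s["eef_pos"].round(4),"w",round(s["gripper_width"],3),"F",s["contact_force"].round(1),"gf",round(s["grasp_force"],1),"q1,7",s["q"][[0,6]].round(2))
    print("offset",A.inv().apply(np.array([x,y,z])-s["eef_pos"]).round(4),"ang",((A.inv()*B).as_rotvec()/(np.pi/4)).round(3))
E
python3 - <<'E'
from h import *
goal(.5283,-.175,.25,-3)
E
```

```text
t 0.7 pos [ 0.3038 -0.4605  0.2835] w 0.999 F [ 0.8 -0.3 -0.5] gf 0.0 q1,7 [1.05 0.21]
offset [0.3623 0.0255 0.0335] ang [ 0.     0.    -0.692]
```

Request:
{"op": "drive_tool", "data": {"deltas": [{"gripper":0,"offset":[0.362,0.0255,0.0335],"angular":[0,0,-0.692]},{"gripper":0,"offset":[0.362,0.0255,0.0335],"angular":[0,0,-0.692]},{"gripper":0,"offset":[0.362,0.0255,0.0335],"angular":[0,0,-0.692]},{"gripper":0,"offset":[0.362,0.0255,0.0335],"angular":[0,0,-0.692]},{"gripper":0,"offset":[0.362,0.0255,0.0335],"angular":[0,0,-0.692]}]}}

```text
t: 1.2
eef_pos: [0.4588, -0.266, 0.2606]
tool_rot: [0.0, 0.727, 0.687, 0.0]
contact_force: [0.7, -2.1, 0.0]
gripper_width: 1.002
grasp_force: 0.0
```

```bash
python3 - <<'E'
from h import *
goal(.5283,-.175,.25,-3)
E
```

```text
t 1.2 pos [ 0.4588 -0.266   0.2606] w 1.002 F [ 0.7 -2.1  0. ] gf 0.0 q1,7 [0.76 0.2 ]
offset [0.0948 0.0643 0.0106] ang [ 0.     0.    -0.005]
```

Request:
{"op": "drive_tool", "data": {"deltas": [{"gripper":0,"offset":[0.093,0.062,0.01],"angular":[0,0,0]},{"gripper":0,"offset":[0.093,0.062,0.01],"angular":[0,0,0]},{"gripper":0,"offset":[0.093,0.062,0.01],"angular":[0,0,0]},{"gripper":0,"offset":[0.093,0.062,0.01],"angular":[0,0,0]},{"gripper":0,"offset":[0.093,0.062,0.01],"angular":[0,0,0]}]}}

```text
t: 1.7
eef_pos: [0.5245, -0.1797, 0.2504]
tool_rot: [-0.0, 0.728, 0.686, -0.001]
contact_force: [-0.2, -0.1, -0.1]
gripper_width: 1.0
grasp_force: 0.0
```

```bash
python3 - <<'E'
from h import *
goal(.5283,-.175,.25,-3)
img=run("wrist"); cv2.imwrite("pics/w1.png",img)
E
```

```text
t 1.7 pos [ 0.5245 -0.1797  0.2504] w 1.0 F [-0.2 -0.1 -0.1] gf 0.0 q1,7 [ 0.58 -0.03]
offset [0.0049 0.0035 0.0004] ang [-0.001  0.001 -0.009]
wrist orange px [350. 187.] [46. 15.] area 170.5 xyz [ 0.5438 -0.1701  0.095 ] corners [(0.539, -0.154), (0.549, -0.155), (0.548, -0.187), (0.538, -0.186)]
wrist orange px [303. 190.] [51. 12.] area 166.0 xyz [ 0.5121 -0.17    0.095 ] corners [(0.509, -0.153), (0.517, -0.153), (0.515, -0.188), (0.507, -0.188)]
wrist red px [319.  64.] [ 2. 50.] area 58.0 xyz [ 0.5273 -0.0923  0.096 ] corners [(0.523, -0.106), (0.53, -0.079), (0.532, -0.079), (0.524, -0.106)]
wrist red px [329.  61.] [17. 77.] area 329.0 xyz [ 0.5337 -0.0909  0.096 ] corners [(0.523, -0.111), (0.535, -0.069), (0.544, -0.072), (0.532, -0.114)]
wrist green px [326. 102.] [203. 109.] area 17258.5 xyz [ 0.5313 -0.1149  0.045 ] corners [(0.497, -0.043), (0.574, -0.048), (0.572, -0.198), (0.482, -0.193)]
```

View pics/w1.png

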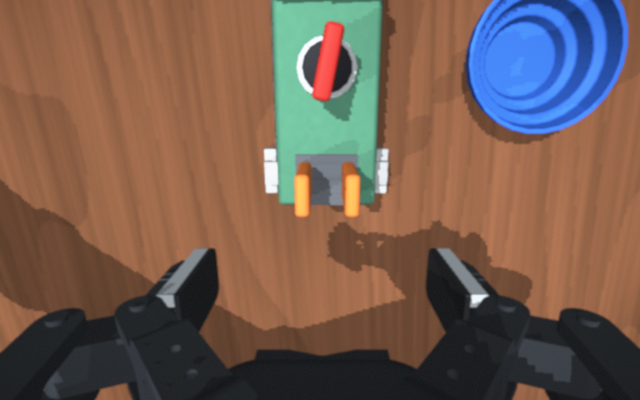

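The wrist view shows both orange tabs, with top faces near x 302 and 352 and rows 175–216. The knob bar is at (329,61) and the blue bowl is clear. The tab midpoint comes out at (0.5285,-0.173), which agrees with the top camera. Descending.

Request:
{"op": "drive_tool", "data": {"deltas": [{"gripper":0,"offset":[0.005,0.003,0.04],"angular":[0,0,0]},{"gripper":0,"offset":[0.005,0.003,0.07],"angular":[0,0,0]},{"gripper":0,"offset":[0.005,0.003,0.07],"angular":[0,0,0]},{"gripper":0,"offset":[0.005,0.003,0.07],"angular":[0,0,0]}]}}

```text
t: 2.15
eef_pos: [0.528, -0.1751, 0.181]
tool_rot: [-0.0, 0.728, 0.685, -0.0]
contact_force: [0.1, -0.4, -0.1]
gripper_width: 0.998
grasp_force: 0.0
```

```bash
python3 - <<'E'
from h import *
goal(.5285,-.174,.132,-3)
E
```

```text
t 2.15 pos [ 0.528  -0.1751  0.181 ] w 0.998 F [ 0.1 -0.4 -0.1] gf 0.0 q1,7 [ 0.55 -0.09]
offset [0.0012 0.0005 0.049 ] ang [-0.001  0.001 -0.011]
```

Request:
{"op": "drive_tool", "data": {"deltas": [{"gripper":0,"offset":[0.001,0,0.03],"angular":[0,0,0]},{"gripper":0,"offset":[0.001,0,0.049],"angular":[0,0,0]},{"gripper":0,"offset":[0.001,0,0.049],"angular":[0,0,0]},{"gripper":100,"offset":[0.001,0,0.049],"angular":[0,0,0]},{"gripper":200,"offset":[0.001,0,0.049],"angular":[0,0,0]}]}}

```text
t: 2.65
eef_pos: [0.5298, -0.1731, 0.1336]
tool_rot: [0.001, 0.728, 0.686, 0.001]
contact_force: [0.1, 0.1, -0.3]
gripper_width: 0.692
grasp_force: 0.0
```

Request:
{"op": "drive_tool", "data": {"deltas": [{"gripper":255,"offset":[0,0,0],"angular":[0,0,0]},{"gripper":255,"offset":[0,0,0],"angular":[0,0,0]},{"gripper":255,"offset":[0,0,0],"angular":[0,0,0]},{"gripper":255,"offset":[0,0,0],"angular":[0,0,0]},{"gripper":255,"offset":[0,0,0],"angular":[0,0,0]}], "grip_force": 25}}

```text
t: 3.15
eef_pos: [0.5283, -0.1729, 0.1339]
tool_rot: [0.0, 0.728, 0.686, -0.001]
contact_force: [-8.6, -0.4, 18.8]
gripper_width: 0.339
grasp_force: 23.7
```

```bash
python3 - <<'E'
from h import *
goal(.5285+.0036,-.174+.068,.132,-3)
cv2.imwrite("pics/w2.png",optics.read_camera("wrist"))
E
```

```text
t 3.15 pos [ 0.5283 -0.1729  0.1339] w 0.339 F [-8.6 -0.4 18.8] gf 23.7 q1,7 [ 0.52 -0.13]
offset [ 0.067  -0.0001  0.0018] ang [-0.001  0.002 -0.008]
```

View pics/w2.png

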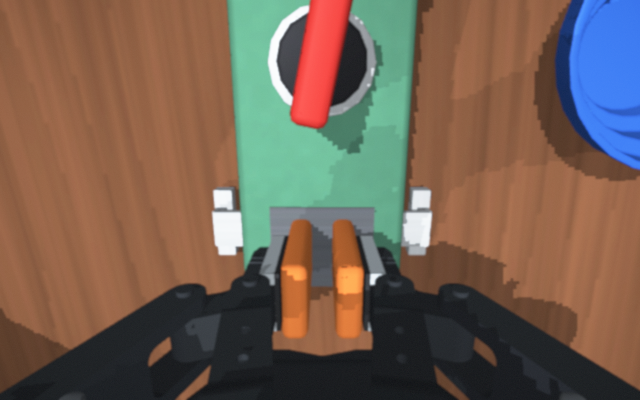

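Both pads hold the tabs, pinched to about 29 mm, with the pads flush on the tabs at x 278 and 365. Sliding the jaw now.

Request:
{"op": "drive_tool", "data": {"deltas": [{"gripper":255,"offset":[0.008,0,-0.001],"angular":[0,0,0]},{"gripper":255,"offset":[0.02,0,-0.001],"angular":[0,0,0]},{"gripper":255,"offset":[0.035,0,-0.001],"angular":[0,0,0]},{"gripper":255,"offset":[0.048,0,-0.001],"angular":[0,0,0]},{"gripper":255,"offset":[0.055,0,-0.001],"angular":[0,0,0]}]}}

```text
t: 3.7
eef_pos: [0.5316, -0.1173, 0.1341]
tool_rot: [0.0, 0.727, 0.686, -0.001]
contact_force: [-4.6, -2.1, 10.0]
gripper_width: 0.335
grasp_force: 25.4
```

Request:
{"op": "drive_tool", "data": {"deltas": [{"gripper":255,"offset":[0.003,0,0],"angular":[0,0,0]},{"gripper":255,"offset":[0.005,0,0],"angular":[0,0,0]},{"gripper":255,"offset":[0.005,0,0],"angular":[0,0,0]}]}}

```text
t: 4.0
eef_pos: [0.5319, -0.1126, 0.1341]
tool_rot: [0.0, 0.727, 0.686, -0.001]
contact_force: [-4.8, 0.6, 9.2]
gripper_width: 0.335
grasp_force: 25.3
```

```bash
python3 - <<'E'
from h import *
goal(.5285+.0036,-.174+.068,.132,-3)
img=run("top",dict(orange=.095,red=.096,yellow=.074,green=.045)); cv2.imwrite("pics/t2.png",cv2.resize(img[180:330,200:480],None,fx=2.8,fy=2.8))
E
```

```text
t 4.0 pos [ 0.5319 -0.1126  0.1341] w 0.335 F [-4.8  0.6  9.2] gf 25.3 q1,7 [ 0.42 -0.24]
offset [ 0.0066 -0.0001  0.002 ] ang [-0.001  0.002 -0.008]
top red px [346. 260.] [25.  7.] area 134.5 xyz [ 0.5363 -0.0325  0.096 ] corners [(0.536, -0.011), (0.547, -0.014), (0.536, -0.054), (0.525, -0.051)]
top yellow px [275. 256.] [36. 36.] area 997.0 xyz [0.5421 0.0898 0.074 ] corners [(0.573, 0.122), (0.574, 0.059), (0.512, 0.058), (0.511, 0.12)]
top green px [351. 261.] [77. 44.] area 2924.5 xyz [ 0.5355 -0.0436  0.045 ] corners [(0.501, 0.028), (0.58, 0.023), (0.57, -0.116), (0.492, -0.109)]
top green px [248. 254.] [13. 49.] area 579.0 xyz [0.5461 0.1429 0.045 ] corners [(0.503, 0.157), (0.592, 0.153), (0.59, 0.128), (0.501, 0.133)]
```

View pics/t2.png

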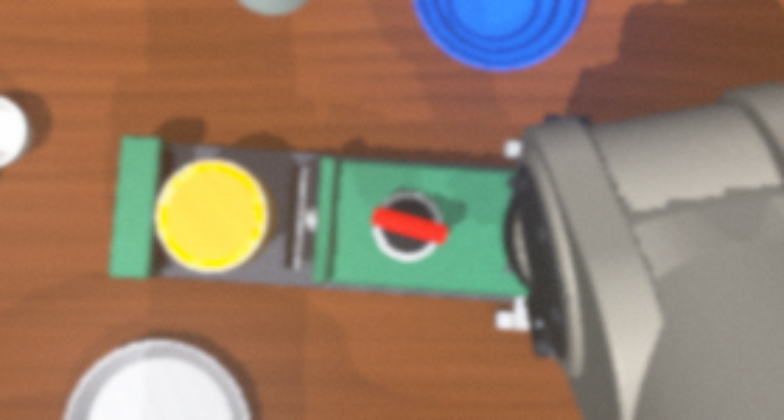

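The jaw moved 59 mm. The pad edge (crop x≈292) is about 10 mm short of the tin edge (268). I'll go on in small steps and watch the force.

Request:
{"op": "drive_tool", "data": {"deltas": [{"gripper":255,"offset":[0.004,0,0],"angular":[0,0,0]},{"gripper":255,"offset":[0.008,0,0],"angular":[0,0,0]},{"gripper":255,"offset":[0.008,0,0],"angular":[0,0,0]},{"gripper":255,"offset":[0.008,0,0],"angular":[0,0,0]}]}}

```text
t: 4.45
eef_pos: [0.5323, -0.1045, 0.134]
tool_rot: [0.0, 0.727, 0.686, -0.0]
contact_force: [-4.5, 0.6, 9.1]
gripper_width: 0.337
grasp_force: 25.3
```

Request:
{"op": "drive_tool", "data": {"deltas": [{"gripper":255,"offset":[0.002,0,0],"angular":[0,0,0]},{"gripper":255,"offset":[0.002,0,0],"angular":[0,0,0]},{"gripper":255,"offset":[0.002,0,0],"angular":[0,0,0]}]}}

```text
t: 4.75
eef_pos: [0.5324, -0.1029, 0.134]
tool_rot: [0.0, 0.728, 0.686, -0.001]
contact_force: [-5.2, -0.4, 8.9]
gripper_width: 0.334
grasp_force: 25.3
```

Request:
{"op": "drive_tool", "data": {"deltas": [{"gripper":255,"offset":[0.002,0,0],"angular":[0,0,0]},{"gripper":255,"offset":[0.002,0,0],"angular":[0,0,0]},{"gripper":255,"offset":[0.002,0,0],"angular":[0,0,0]}]}}

```text
t: 5.05
eef_pos: [0.5325, -0.1012, 0.1341]
tool_rot: [0.0, 0.728, 0.686, -0.001]
contact_force: [-5.2, -1.3, 9.2]
gripper_width: 0.338
grasp_force: 25.4
```

Request:
{"op": "drive_tool", "data": {"deltas": [{"gripper":255,"offset":[0.002,0,0],"angular":[0,0,0]},{"gripper":255,"offset":[0.002,0,0],"angular":[0,0,0]},{"gripper":255,"offset":[0.002,0,0],"angular":[0,0,0]}]}}

```text
t: 5.35
eef_pos: [0.5326, -0.0996, 0.1341]
tool_rot: [0.001, 0.728, 0.686, -0.001]
contact_force: [-5.4, -1.3, 10.1]
gripper_width: 0.336
grasp_force: 25.4
```

```bash
python3 - <<'E'
from h import *
goal(.5285+.0036,-.174+.068,.132,-3)
img=run("top",dict(red=.096,yellow=.074)); cv2.imwrite("pics/t3.png",cv2.resize(img[220:300,230:400],None,fx=4.5,fy=4.5))
E
```

```text
t 5.35 pos [ 0.5326 -0.0996  0.1341] w 0.336 F [-5.4 -1.3 10.1] gf 25.4 q1,7 [ 0.39 -0.27]
offset [-0.0064 -0.0001  0.0021] ang [-0.001  0.003 -0.009]
top red px [338. 259.] [25.  7.] area 132.0 xyz [ 0.5373 -0.0194  0.096 ] corners [(0.536, 0.003), (0.548, -0.0), (0.538, -0.041), (0.527, -0.038)]
top yellow px [274. 256.] [29. 28.] area 658.0 xyz [0.5412 0.0915 0.074 ] corners [(0.566, 0.117), (0.567, 0.068), (0.517, 0.067), (0.516, 0.115)]
```

View pics/t3.png

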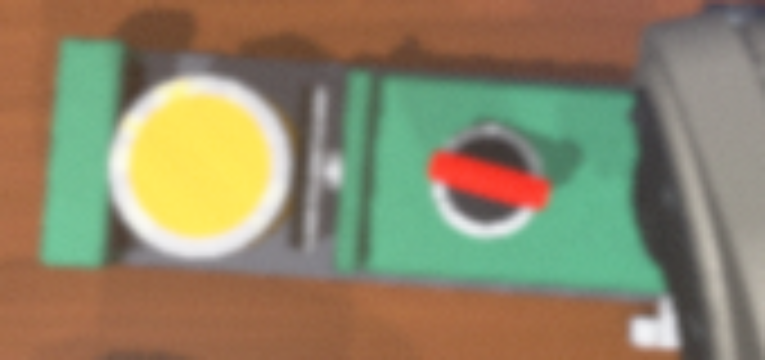

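The pad front edge (crop x≈300) is now within about 2 mm of the tin rim (293), and the tin reads about 0.120 in the jaw frame. One more small push, then release.

Request:
{"op": "drive_tool", "data": {"deltas": [{"gripper":255,"offset":[0.002,0,0],"angular":[0,0,0]},{"gripper":255,"offset":[0.002,0,0],"angular":[0,0,0]},{"gripper":255,"offset":[0.002,0,0],"angular":[0,0,0]}]}}

```text
t: 5.7
eef_pos: [0.5327, -0.098, 0.1341]
tool_rot: [0.001, 0.728, 0.686, -0.001]
contact_force: [-4.7, -3.2, 10.2]
gripper_width: 0.333
grasp_force: 25.5
```

Request:
{"op": "drive_tool", "data": {"deltas": [{"gripper":0,"offset":[0,0,0],"angular":[0,0,0]},{"gripper":0,"offset":[0,0,0],"angular":[0,0,0]},{"gripper":0,"offset":[0,0,0],"angular":[0,0,0]},{"gripper":0,"offset":[0,0,0],"angular":[0,0,0]},{"gripper":0,"offset":[0,0,0],"angular":[0,0,0]}]}}

```text
t: 6.2
eef_pos: [0.5335, -0.0962, 0.1329]
tool_rot: [0.0, 0.727, 0.686, 0.0]
contact_force: [-0.0, 0.0, -0.9]
gripper_width: 1.001
grasp_force: 0.0
```

Request:
{"op": "drive_tool", "data": {"deltas": [{"gripper":0,"offset":[0,0,0],"angular":[0,0,0]},{"gripper":0,"offset":[0,0,-0.03],"angular":[0,0,0]},{"gripper":0,"offset":[0,0,-0.06],"angular":[0,0,0]},{"gripper":0,"offset":[0,0,-0.06],"angular":[0,0,0]},{"gripper":0,"offset":[0,0,-0.06],"angular":[0,0,0]}]}}

```text
t: 6.7
eef_pos: [0.5334, -0.0967, 0.1931]
tool_rot: [0.001, 0.727, 0.686, 0.0]
contact_force: [0.7, -0.1, -0.5]
gripper_width: 1.003
grasp_force: 0.0
```

```bash
python3 - <<'E'
from h import *
run("top",dict(red=.096,yellow=.074)); run("wrist",dict(red=.096,orange=.095))
goal(.5375,-.018,.19,-16)
E
```

```text
top red px [337. 259.] [25.  7.] area 133.5 xyz [ 0.5374 -0.0182  0.096 ] corners [(0.537, 0.004), (0.548, 0.001), (0.538, -0.04), (0.526, -0.037)]
top yellow px [274. 256.] [36. 35.] area 1010.0 xyz [0.542  0.0924 0.074 ] corners [(0.573, 0.124), (0.574, 0.063), (0.512, 0.061), (0.511, 0.122)]
wrist red px [322.  68.] [ 25. 104.] area 2371.5 xyz [ 0.5374 -0.0158  0.096 ] corners [(0.526, -0.036), (0.538, 0.006), (0.548, 0.003), (0.537, -0.039)]
wrist orange px [354. 263.] [ 8. 16.] area 25.5 xyz [ 0.5487 -0.1131  0.095 ] corners [(0.544, -0.111), (0.553, -0.111), (0.553, -0.115), (0.545, -0.116)]
wrist orange px [352. 224.] [62. 21.] area 437.0 xyz [ 0.5485 -0.0914  0.095 ] corners [(0.544, -0.075), (0.554, -0.075), (0.553, -0.109), (0.542, -0.108)]
wrist orange px [292. 229.] [72. 19.] area 615.5 xyz [ 0.5173 -0.0923  0.095 ] corners [(0.514, -0.073), (0.524, -0.074), (0.521, -0.113), (0.511, -0.112)]
t 6.8 pos [ 0.5325 -0.0967  0.1918] w 1.0 F [ 0.3  0.4 -0.6] gf 0.0 q1,7 [ 0.42 -0.22]
offset [0.0788 0.0004 0.0018] ang [-0.002  0.     0.281]
```

The jaw is locked at the tin and the fingers are clear. The knob axis is near (0.5375,-0.017) with the bar 16° clockwise of +y. Next: over the knob, descend, grip.

Request:
{"op": "drive_tool", "data": {"deltas": [{"gripper":0,"offset":[0.04,0,0],"angular":[0,0,0.14]},{"gripper":0,"offset":[0.08,0,0],"angular":[0,0,0.28]},{"gripper":0,"offset":[0.08,0,0],"angular":[0,0,0.28]},{"gripper":0,"offset":[0.08,0,0],"angular":[0,0,0.28]},{"gripper":0,"offset":[0.08,0,0],"angular":[0,0,0.28]}]}}

```text
t: 7.3
eef_pos: [0.5373, -0.0178, 0.1917]
tool_rot: [-0.0, 0.798, 0.602, -0.001]
contact_force: [0.3, -0.2, -0.7]
gripper_width: 1.003
grasp_force: 0.0
```

```bash
python3 - <<'E'
from h import *
goal(.5375,-.017,.132,-16)
E
```

```text
t 7.3 pos [ 0.5373 -0.0178  0.1917] w 1.003 F [ 0.3 -0.2 -0.7] gf 0.0 q1,7 [ 0.25 -0.57]
offset [0.0009 0.0001 0.0597] ang [-0.002  0.001  0.001]
```

Request:
{"op": "drive_tool", "data": {"deltas": [{"gripper":0,"offset":[0.001,0,0.03],"angular":[0,0,0]},{"gripper":0,"offset":[0.001,0,0.058],"angular":[0,0,0]},{"gripper":0,"offset":[0.001,0,0.058],"angular":[0,0,0]},{"gripper":150,"offset":[0.001,0,0.058],"angular":[0,0,0]},{"gripper":255,"offset":[0.001,0,0.058],"angular":[0,0,0]}], "grip_force": 50}}

```text
t: 7.8
eef_pos: [0.5388, -0.0164, 0.1358]
tool_rot: [0.001, 0.799, 0.602, 0.001]
contact_force: [0.4, 0.5, 0.3]
gripper_width: 0.692
grasp_force: 0.0
```

Request:
{"op": "drive_tool", "data": {"deltas": [{"gripper":255,"offset":[0,0,0],"angular":[0,0,0]},{"gripper":255,"offset":[0,0,0],"angular":[0,0,0]},{"gripper":255,"offset":[0,0,0],"angular":[0,0,0]},{"gripper":255,"offset":[0,0,0],"angular":[0,0,0]},{"gripper":255,"offset":[0,0,0],"angular":[0,0,0]}]}}

```text
t: 8.3
eef_pos: [0.538, -0.0157, 0.1354]
tool_rot: [0.0, 0.798, 0.602, -0.0]
contact_force: [-2.3, 0.1, 7.0]
gripper_width: 0.134
grasp_force: 48.9
```

```bash
python3 - <<'E'
from h import *
goal(.5375,-.017,.132,-16); print(bot.get_obs()["torque"])
E
```

```text
t 8.3 pos [ 0.538  -0.0157  0.1354] w 0.134 F [-2.3  0.1  7. ] gf 48.9 q1,7 [ 0.22 -0.63]
offset [-0.0014 -0.0001  0.0034] ang [0.    0.001 0.002]
[-0.04524095  0.60404898  0.07487216]
```

The bar is gripped at 11.4 mm. Turning clockwise.

Request:
{"op": "drive_tool", "data": {"deltas": [{"gripper":255,"offset":[0,0,0],"angular":[0,0,0.1]},{"gripper":255,"offset":[0,0,0],"angular":[0,0,0.22]},{"gripper":255,"offset":[0,0,0],"angular":[0,0,0.34]},{"gripper":255,"offset":[0,0,0],"angular":[0,0,0.46]},{"gripper":255,"offset":[0,0,0],"angular":[0,0,0.58]}]}}

```text
t: 8.8
eef_pos: [0.5385, -0.016, 0.1354]
tool_rot: [0.001, 0.914, 0.405, 0.0]
contact_force: [-0.9, -1.0, 3.4]
gripper_width: 0.131
grasp_force: 48.8
```

```bash
python3 - <<'E'
from h import *
goal(.5375,-.017,.132,-16); s=bot.get_obs(); print(s["torque"].round(2),s["q"].round(2))
E
```

```text
t 8.8 pos [ 0.5385 -0.016   0.1354] w 0.131 F [-0.9 -1.   3.4] gf 48.8 q1,7 [ 0.13 -1.01]
offset [-0.0014 -0.0001  0.0034] ang [ 0.002 -0.    -0.583]
[-0.3   0.03  0.23] [ 0.13  0.5  -0.27  2.    0.21  0.67 -1.01]
```

Request:
{"op": "drive_tool", "data": {"deltas": [{"gripper":255,"offset":[0,0,0],"angular":[0,0,0.12]},{"gripper":255,"offset":[0,0,0],"angular":[0,0,0.24]},{"gripper":255,"offset":[0,0,0],"angular":[0,0,0.36]},{"gripper":255,"offset":[0,0,0],"angular":[0,0,0.48]},{"gripper":255,"offset":[0,0,0],"angular":[0,0,0.6]}]}}

```text
t: 9.3
eef_pos: [0.5389, -0.0166, 0.1354]
tool_rot: [0.001, 0.984, 0.18, 0.001]
contact_force: [1.5, -2.2, 2.5]
gripper_width: 0.132
grasp_force: 48.7
```

Request:
{"op": "drive_tool", "data": {"deltas": [{"gripper":255,"offset":[0,0,0],"angular":[0,0,0.1]},{"gripper":255,"offset":[0,0,0],"angular":[0,0,0.2]},{"gripper":255,"offset":[0,0,0],"angular":[0,0,0.3]},{"gripper":255,"offset":[0,0,0],"angular":[0,0,0.38]},{"gripper":255,"offset":[0,0,0],"angular":[0,0,0.38]}]}}

```text
t: 9.8
eef_pos: [0.539, -0.0171, 0.1354]
tool_rot: [0.001, 0.999, 0.033, 0.001]
contact_force: [1.2, -5.3, 3.6]
gripper_width: 0.134
grasp_force: 48.8
```

```bash
python3 - <<'E'
from h import *
goal(.5375,-.017,.132,-16); s=bot.get_obs(); print(s["torque"].round(2),s["q"].round(2))
E
```

```text
t 9.8 pos [ 0.539  -0.0171  0.1354] w 0.134 F [ 1.2 -5.3  3.6] gf 48.8 q1,7 [-0.03 -1.64]
offset [-0.0015 -0.0002  0.0034] ang [ 4.000e-03 -1.000e-03 -1.561e+00]
[-1.12 -0.22 -0.11] [-0.03  0.48 -0.07  2.01  0.06  0.65 -1.64]
```

Request:
{"op": "drive_tool", "data": {"deltas": [{"gripper":255,"offset":[0,0,0],"angular":[0,0,0.06]},{"gripper":255,"offset":[0,0,0],"angular":[0,0,0.06]},{"gripper":255,"offset":[0,0,0],"angular":[0,0,0.06]}]}}

```text
t: 10.1
eef_pos: [0.539, -0.0172, 0.1354]
tool_rot: [0.001, 1.0, 0.01, 0.001]
contact_force: [0.8, -5.1, 4.8]
gripper_width: 0.13
grasp_force: 48.8
```

Request:
{"op": "drive_tool", "data": {"deltas": [{"gripper":165,"offset":[0,0,0],"angular":[0,0,0]},{"gripper":165,"offset":[0,0,0],"angular":[0,0,0]},{"gripper":165,"offset":[0,0,0],"angular":[0,0,0]},{"gripper":165,"offset":[0,0,0],"angular":[0,0,0]},{"gripper":165,"offset":[0,0,0],"angular":[0,0,0]}]}}

```text
t: 10.6
eef_pos: [0.538, -0.0155, 0.1345]
tool_rot: [-0.0, 1.0, 0.01, -0.0]
contact_force: [-0.6, 0.0, 0.5]
gripper_width: 0.351
grasp_force: 0.0
```

Request:
{"op": "drive_tool", "data": {"deltas": [{"gripper":165,"offset":[0,0,-0.02],"angular":[0,0,0]},{"gripper":165,"offset":[0,0,-0.05],"angular":[0,0,0]},{"gripper":165,"offset":[0,0,-0.09],"angular":[0,0,0]},{"gripper":165,"offset":[-0.05,0,-0.12],"angular":[0,0,0]},{"gripper":165,"offset":[-0.05,0,-0.12],"angular":[0,0,0]}]}}

```text
t: 11.1
eef_pos: [0.4861, -0.017, 0.2571]
tool_rot: [0.0, 1.0, 0.01, 0.001]
contact_force: [0.3, -0.2, 0.1]
gripper_width: 0.351
grasp_force: 0.0
```

```bash
python3 - <<'E'
from h import *
goal(.5375,-.017,.132,-16)
img=optics.read_camera("scene"); cv2.imwrite("pics/s4.png",cv2.resize(img[90:300,210:480],None,fx=2.8,fy=2.8))
run("wrist",dict(red=.096))
E
```

```text
t 11.1 pos [ 0.4861 -0.017   0.2571] w 0.351 F [ 0.3 -0.2  0.1] gf 0.0 q1,7 [-0.03 -1.67]
offset [0.0512 0.0011 0.1252] ang [ 0.002 -0.002 -1.619]
wrist red px [324. 122.] [68. 16.] area 1014.5 xyz [ 0.5382 -0.0163  0.096 ] corners [(0.559, -0.011), (0.559, -0.021), (0.516, -0.022), (0.516, -0.011)]
```

View pics/s4.png

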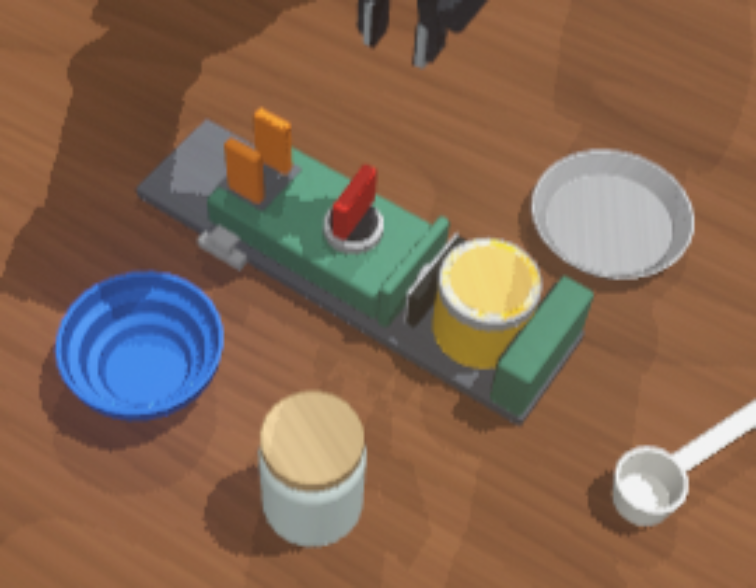

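The bar now lies across the jaw, about 1.5 rad. The pad (crop 407–460) is run out against the upright tin, the jar is untouched and the gripper is clear. Handing in.

```bash
python3 -c "
from station import bot
print(bot.hand_in())"
```

```text
the job is handed in; nothing more can be done
None
```

The job is handed in with the jaw slid up and locked at the tin, the knob turned clockwise to about 1.5 rad, the tin upright, the jar unmoved and the gripper clear; pad force was not measured directly, and hand-in returned no verdict.

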